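Close up the canister row and clamp its end stop

TASK

Push the red sliding end stop along the jar rail until the three canisters stand closed up with no gaps against the fixed end plate, and turn the stop's clamp knob clockwise fully tight so that the row stays held. The canisters must stay upright in the rail, and the mug and the glass jar standing near the rail are to be left where they are.

Things in the scene. Friction and masses are not known exactly. Their poses are not given: they have to be found in the camera images.
- rail: aluminium jar rail fixed to the worktop: a channel 400 mm long (along its y), 90 mm wide (x); floor 8 mm thick, inner width 74 mm, side walls reach 26 mm above the worktop. Origin at the centre of its underside, on the worktop. A fixed end plate (70 mm high) closes the +y end, its inner face at y = +192 mm; the sliding red end stop is at the -y end. z up.
- stop (a joint): slide of the red end stop along the rail's +y, in m, 0 (fully back) to 0.14. At value s the stop's centre lies at rail y = -144 mm + s. It reads about 0.090 when the three canisters stand touching one another and the fixed end plate with the stop touching the row.
- stop_front (a point): centre of the front (+y) face of the red end stop, the one that meets the canisters. The stop is a red metal bracket 68 mm wide (x), 96 mm long (y), from the rail floor up to its flat deck 78 mm above the worktop, with upright plates front and rear. This point is 43 mm above the worktop.
- stop_rear (a point): centre of the rear (-y) upright plate's outer face of the red end stop, 43 mm above the worktop; the plate spans 10 to 76 mm above the worktop and 68 mm across. A place to push.
- knob (a joint): turn of the clamp knob about its vertical axis, in rad, 0 (loose) to 1.6 (its tight end). Grows clockwise seen from above. At 0 its bar lies along the rail, at 1.57 across it. From about 0.8 rad on its foot presses on the rail floor and locks the stop. It takes about 0.15 to 0.25 N m.
- knob_axis (a point): on the clamp knob's axis, at the middle height of its bar, 101 mm above the worktop, over the centre of the stop. The black bar with a white line on top is 84 mm long, 18 mm wide and 22 mm high (90 to 112 mm above the worktop) on a round steel hub; it turns with the stop's deck 12 mm below it. Axes turn with the knob: the bar lies along y.
- knob_rear (a point): the end of the bar (42 mm from the axis) that points to the rear of the stop, away from the canisters, when the knob is loose; when tightened it swings towards the rail's -x side. 101 mm above the worktop.
- canister_white: loose white ceramic canister, 66 mm square, 82 mm high, with a round pale wooden lid 56 mm across and 16 mm high (98 mm in all), standing in the rail; origin at the centre of its underside, z up.
- canister_blue: loose blue ceramic canister, 66 mm square, 82 mm high, with a round pale wooden lid 56 mm across and 16 mm high (98 mm in all), standing in the rail; origin at the centre of its underside, z up.
- canister_clay: loose terracotta ceramic canister, 66 mm square, 82 mm high, with a round pale wooden lid 56 mm across and 16 mm high (98 mm in all), standing in the rail; origin at the centre of its underside, z up.
- glass_jar: loose glass jar with a steel screw-top lid, 84 mm across, 130 mm high, origin under its centre; bystander.
- mug: loose white mug, 80 mm across, 90 mm high, handle at its +y, origin under its centre; bystander.
Not all that is in view belongs to the job. What is shaped like the canister_blue but turquoise or yellow is not meant.

How it is judged:
By the outcome, as a careful person would: the job done as asked, in the order asked, and still so for the second after the job is handed in, with the robot touching nothing.
It also fails if it takes over 56 s, if anything falls off the work surface, if the arm or the gripper's body presses on something with over 40 N, if the wrist force passes 120 N, or if a joint passes its speed limit or range.

ROBOT

A 6-joint arm with a two-finger parallel gripper is mounted at the origin on the work surface. World frame = base frame: x ahead of the robot, y to its left, z up, the work surface at z = 0. Lengths are in m, angles in rad, forces in N, time in s.
With the tool pointing down it reaches from about 0.35 to 0.775 m from the base axis. Payload 7.3 kg.
Tool frame: the origin (TCP) lies between the finger pads; the fingertips stand 14 mm ahead of it and the grasp point (between the pads) lies 5 mm behind it; z points along the fingers, y is the line along which they close (so a half turn about z gives the same grasp; the last joint's range is limited). The gripper opens to 92 mm and grips with 3 to 60 N. Pads are 19 mm wide; open, the fingers measure 130 mm over their backs; the gripper's body (75 mm by 190 mm) begins 47 mm behind the grasp point.
Start: joints at [-1.345, 0.342, 1.524, -0, 1.275, -0.146], TCP at [0.191, -0.489, 0.241] pointing down, gripper open.
Joint ranges: [-2.53, 2.53], [-0.77, 2.02], [0.04, 2.7], [-1, 4.14], [0.28, 2.66], [-3.11, 3.11]. Speed limits (rad/s): [2.57, 2.57, 3.14, 3.14, 3.14, 3.14].

INTERFACE

Orientations are given as [roll, pitch, yaw] about the fixed x, y, z axes, in that order (R = Rz(yaw) Ry(pitch) Rx(roll)).
In Python, from cell import robot, eyes gives the robot as it stands. The module is installed in compiled form; this text tells all that it offers.
- The arm moves only by the shell command python3 -m handwheel 'ROWS' [FORCE]. ROWS is JSON, one flat list of numbers, 5 for each row, row after row: the shift along the world's x, y, z in mm, then the turn about the world's z in rad, then the opening, from 0 (shut) to 1 (fully open). In form: [x, y, z, spin, jaw, x, y, z, spin, jaw, ...]. A call has 1 to 8 rows; each row shifts and turns the commanded pose from where the row before left it; what a row does not reach is not made up. A row lasts 1/10 s, in which the tool goes at most 50 mm and 8.59 degrees, less where a joint would pass 70% of its speed; a pose out of reach is approached as far as the arm can. A call with a gripper value outside its range is refused whole. The fingers move at their own pace and stop on an object; FORCE is the grip in N (left out, the last holds). Time passes only in rows, so rows that do not move let the fingers close. It gives the time, the measured TCP pose, the force, the opening and the grip force at its end, in the units of the state.
- robot.observe(): the state, without advancing time (a new reading comes with each control period).
- eyes.read_camera(name): name is "scene" or "top"; returns (picture, depth): 400x640x3 uint8, blue, green, red; 400x640 float32, m along the optical axis (not along the pixel's ray), 0 where there is no reading.
- eyes.calibration(name): a dict with "fx", "fy", "cx", "cy" (pixels), "dist_coeffs" ([k1, k2, p1, p2, k3] as OpenCV has them; the pictures are not rectified), "world_to_cam" (4x4, takes a point from world to camera coordinates). Camera axes: x right, y down, z forward; pixel columns grow to the right and rows downward; lengths in m; the calibration is good to about 2 mm. A picture is of the moment at which its call begins. calibration takes no time and is no camera call.
- robot.hand_in(): hands the job in; it is judged then, once.
The state is a dict: "time": time; "qpos": joint angles; "qvel": joint speeds; "joint_efforts": joint torques, N m; "tool_pos": TCP position; "tool_rot": TCP orientation; "contact_force": force on the tool from outside, world axes, zero at the start; "torque": the same for the moment, N m; "opening": finger opening in m; "grip_force": force on a finger pad.
Only numpy, scipy, OpenCV 4.12 (cv2) and the standard library are available. Lean on these libraries where they do the work, as an engineer would, in place of code of your own. Each camera call takes 0.05 s, during which the arm holds its last target. There are 200 camera calls.

## Working session

There is one attempt and no reset: what is moved stays moved. The work goes in short steps, Python scripts to look and compute and a shell command to move; the robot and the scene stay as the last step left them, time stands still between calls to the robot, and variables do not carry over. Pictures are saved under pics/ and viewed, at most 10 in all, crops included, and the job is handed in when it is done.

```bash
mkdir -p pics; python3 - <<'E'
from cell import robot, eyes
import cv2,numpy as np
for n in("scene","top"):
    p,d=eyes.read_camera(n); cv2.imwrite(f"pics/{n}0.png",p); np.save(f"{n}_d.npy",d)
    c=eyes.calibration(n); print(n,{k:(np.round(v,3).tolist()) for k,v in c.items()})
s=robot.observe(); print(s)
E
```

```text
scene {'fx': 476.647, 'fy': 476.647, 'cx': 322.797, 'cy': 193.17, 'dist_coeffs': [-0.076, 0.0, 0.0, 0.0, 0.0], 'world_to_cam': [[-0.704, 0.71, 0.019, 0.341], [0.424, 0.442, -0.79, -0.129], [-0.569, -0.549, -0.612, 1.823], [0.0, 0.0, 0.0, 1.0]]}
top {'fx': 443.052, 'fy': 443.052, 'cx': 317.001, 'cy': 205.99, 'dist_coeffs': [-0.012, 0.0, 0.0, 0.0, 0.0], 'world_to_cam': [[-0.012, -1.0, -0.004, 0.004], [-0.999, 0.012, -0.051, 0.479], [0.051, 0.003, -0.999, 1.364], [0.0, 0.0, 0.0, 1.0]]}
{'time': 0.1, 'qpos': array([-1.34500305e+00,  3.42633355e-01,  1.52490975e+00,  3.26966153e-05,
        1.27540279e+00, -1.45998595e-01]), 'qvel': array([ 0.00056179, -0.00056171, -0.0002212 ,  0.000873  ,  0.00111086,
       -0.00024311]), 'joint_efforts': array([ 2.29640857e-03, -4.32004917e+01, -2.44694602e+01,  7.19193416e-02,
        5.26302145e-02, -4.62736273e-05]), 'tool_pos': array([ 0.19067859, -0.48878532,  0.24012877]), 'tool_rot': array([-3.14025836e+00, -2.27805218e-04,  3.71782179e-01]), 'contact_force': array([ 0.53052215, -0.50159137,  1.02505861]), 'torque': array([-0.04363235, -0.0586822 , -0.01598953]), 'grip_force': 0.0, 'opening': 0.09185368009685761}
```

View pics/top0.png

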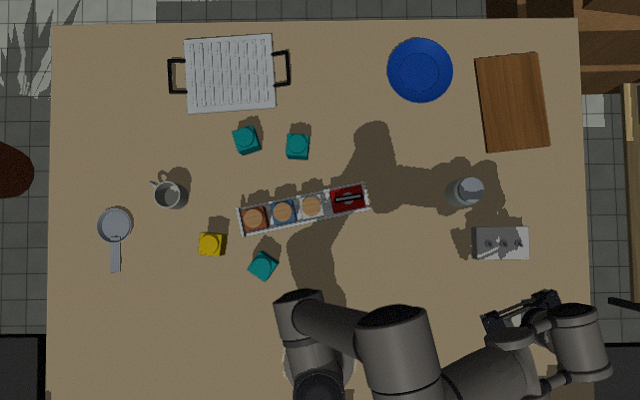

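View pics/scene0.png

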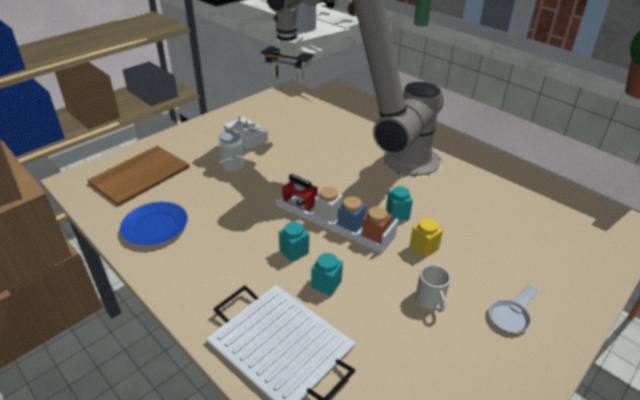

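The top view shows the rail from pixel (238,222) to (371,197). The canisters are at about (253,218), (283,211) and (311,206), the red stop is at (349,198), the jar at (467,192) and the mug at (168,192). Next I measure the axis.

```bash
cat > h.py <<'E'
from cell import robot, eyes
import cv2,numpy as np
def ray(c,px,z):
    K=np.array([[c["fx"],0,c["cx"]],[0,c["fy"],c["cy"]],[0,0,1]])
    u=cv2.undistortPoints(np.array(px,float).reshape(-1,1,2),K,np.array(c["dist_coeffs"]))[:,0]
    T=np.array(c["world_to_cam"]);R=T[:3,:3];o=-R.T@T[:3,3]
    v=np.c_[u,np.ones(len(u))]@R
    return o+v*((z-o[2])/v[:,2])[:,None]
def blobs(m,amin=30):
    n,l,s,ce=cv2.connectedComponentsWithStats(m.astype(np.uint8))
    return [(int(s[i,4]),ce[i],l==i) for i in range(1,n) if s[i,4]>=amin]
def proj(c,P):
    T=np.array(c["world_to_cam"]);K=np.array([[c["fx"],0,c["cx"]],[0,c["fy"],c["cy"]],[0,0,1]])
    return cv2.projectPoints(np.array(P,float).reshape(-1,1,3),cv2.Rodrigues(T[:3,:3])[0],T[:3,3],K,np.array(c["dist_coeffs"]))[0][:,0]
E
python3 - <<'E'
from h import *
p=cv2.imread("pics/top0.png");c=eyes.calibration("top")
cv2.imwrite("pics/top0c.png",cv2.resize(p[170:245,225:385],None,fx=5,fy=5,interpolation=cv2.INTER_CUBIC))
hsv=cv2.cvtColor(p,cv2.COLOR_BGR2HSV);H,S,V=cv2.split(hsv)
roi=np.zeros(H.shape,bool);roi[175:242,232:378]=1
red=roi&((H<6)|(H>172))&(S>150)&(V>50)
for a,ce,m in blobs(red):
    print("red",a,ce,ray(c,[ce],.078)); r=cv2.minAreaRect(np.argwhere(m)[:,::-1].astype(np.float32)); b=cv2.boxPoints(r);print(r,ray(c,b,.078).round(3))
q=cv2.imread("pics/scene0.png");cv2.imwrite("pics/scene0c.png",cv2.resize(q[160:255,265:405],None,fx=5,fy=5,interpolation=cv2.INTER_CUBIC))
E
```

```text
red 450 [346.57333333 198.79555556] [[ 0.49592171 -0.08944553  0.078     ]]
((347.0923156738281, 198.54327392578125), (22.475757598876953, 32.42873001098633), 78.2317123413086) [[ 0.52  -0.038  0.078]
 [ 0.539 -0.132  0.078]
 [ 0.473 -0.144  0.078]
 [ 0.455 -0.05   0.078]]
```

View pics/top0c.png

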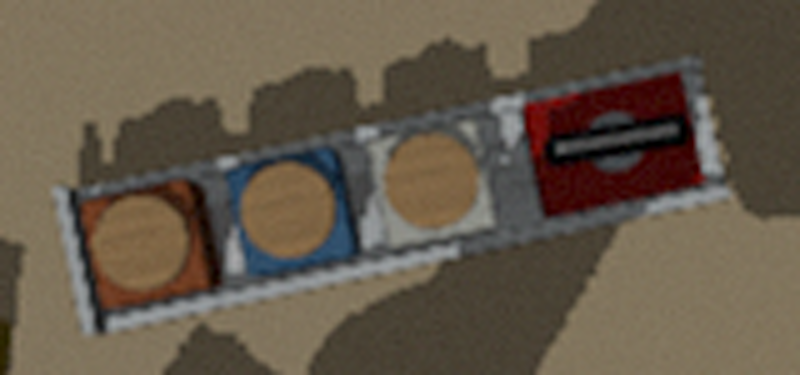

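View pics/scene0c.png

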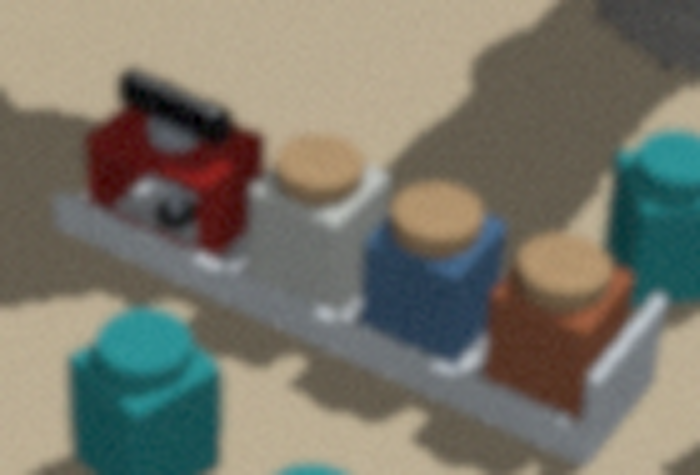

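The top crop shows clay against the end plate, gaps between the other canisters, and the knob bar along the rail from about (335,200) to (362,196). The scene crop confirms it. I plan to grip the bar at its axis, slide the stop with it, then spin it clockwise.

```bash
python3 - <<'E'
from h import *
p=cv2.imread("pics/top0.png");c=eyes.calibration("top")
H,S,V=cv2.split(cv2.cvtColor(p,cv2.COLOR_BGR2HSV))
def box(x0,x1,y0,y1):
    m=np.zeros(H.shape,bool);m[y0:y1,x0:x1]=1;return m
L=[]
for a,ce,m in blobs(box(240,328,190,232)&(H>9)&(H<20)&(S>70)&(V>110),60):
    w=ray(c,[ce],.098)[0];L.append(w);print("lid",a,ce.round(1),w.round(4))
L=np.array(L);L=L[np.argsort(L[:,1])];d=L[-1]-L[0];print("lid yaw",np.arctan2(-d[0],d[1]),"gaps",np.linalg.norm(np.diff(L,axis=0),axis=1))
for a,ce,m in blobs(box(332,366,190,206)&(S<90),40):
    r=cv2.minAreaRect(np.argwhere(m)[:,::-1].astype(np.float32));b=cv2.boxPoints(r)
    print("bar",a,r,ray(c,[ce,r[0]],.108).round(4)); w=ray(c,np.argwhere(m)[:,::-1],.108)[:,:2]
    u,s,vt=np.linalg.svd(w-w.mean(0));print("bar yaw",np.arctan2(-vt[0,0],vt[0,1]),np.ptp((w-w.mean(0))@vt.T,axis=0))
cs=eyes.calibration("scene");print("check in scene px",proj(cs,[[.497,-.091,.112]]))
E
```

```text
lid 268 [310.8 205.8] [0.4755 0.0163 0.098 ]
lid 254 [282.  211.6] [0.4595 0.1005 0.098 ]
lid 288 [251.8 218.5] [0.4404 0.1885 0.098 ]
lid yaw 0.2010735478293404 gaps [0.08566855 0.09012393]
bar 156 ((348.5, 197.5), (11.0, 25.0), 90.0) [[ 0.4973 -0.0916  0.108 ]
 [ 0.4976 -0.0932  0.108 ]]
bar yaw -2.973214046864433 [0.0743288  0.03292151]
check in scene px [[300.30447631 178.29770438]]
```

```bash
python3 -m handwheel '[25,33,0,0.12,0.6, 25,33,0,0.12,0.6, 25,33,0,0.12,0.6, 25,33,0,0.12,0.6, 25,33,0,0.12,0.6, 25,33,0,0.12,0.6, 25,33,0,0.12,0.6, 25,33,0,0.12,0.6]' 60
python3 -m handwheel '[25,33,0,0.12,0.6, 25,33,0,0.12,0.6, 25,33,0,0.1,0.6, 25,33,0,0.1,0.6, 6,1,0,0,0.6, 0,0,0,0,0.6, 0,0,0,0,0.6]'
```

```text
time: 0.9
tool_pos: [0.3914, -0.2236, 0.2406]
tool_rot: [-3.141, -0.0, 1.337]
contact_force: [0.6, 0.2, 0.8]
opening: 0.0555
grip_force: 0.0
time: 1.6
tool_pos: [0.4961, -0.0928, 0.2404]
tool_rot: [-3.14, -0.0, 1.771]
contact_force: [0.5, -0.3, -0.8]
opening: 0.0548
grip_force: 0.0
```

```bash
python3 -m handwheel '[1,0,-30,0,0.6, 0,0,-30,0,0.6, 0,0,-30,0,0.6, 0,0,-25,0,0.6, 0,0,-15,0,0.6, 0,0,-12,0,0.6, 0,0,0,0,0.6, 0,0,0,0,0.6]'
python3 - <<'E'
from h import *
q,_=eyes.read_camera("scene");p,_=eyes.read_camera("top")
a=cv2.resize(q[130:230,240:380],(700,500),interpolation=cv2.INTER_CUBIC)
cv2.imwrite("pics/s1.png",a);cv2.imwrite("pics/t1.png",p)
E
```

```text
time: 2.4
tool_pos: [0.4978, -0.0928, 0.0993]
tool_rot: [3.141, 0.0, 1.771]
contact_force: [-0.5, -0.4, 0.5]
opening: 0.0552
grip_force: 0.0
```

View pics/s1.png

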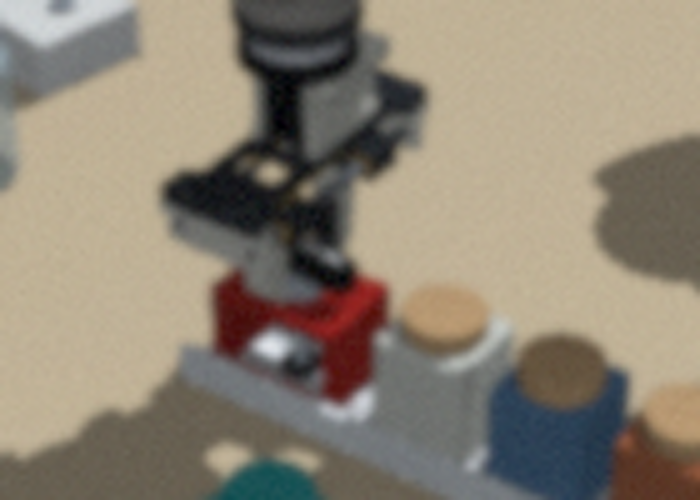

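The fingers straddle the bar, whose front end shows at (325,265) in the crop, and they are just above the deck. I close now.

```bash
python3 -m handwheel '[0,0,-2,0,0.4, 0,0,0,0,0.2, 0,0,0,0,0, 0,0,0,0,0, 0,0,0,0,0, 0,0,0,0,0]' 50
```

```text
time: 3.1
tool_pos: [0.4984, -0.0921, 0.097]
tool_rot: [3.14, 0.0, 1.772]
contact_force: [3.6, 1.5, -0.8]
opening: 0.0321
grip_force: 50.0
```

The opening is 32 mm, so the tips have closed on the round hub below the bar. I reopen, rise 9 mm and close on the bar itself.

```bash
python3 -m handwheel '[0,0,0,0,0.6, 0,0,0,0,0.6, 0,0,9,0,0.6, 0,0,0,0,0.2, 0,0,0,0,0, 0,0,0,0,0, 0,0,0,0,0, 0,0,0,0,0]' 50
```

```text
time: 3.9
tool_pos: [0.4978, -0.0921, 0.1056]
tool_rot: [3.141, -0.0, 1.772]
contact_force: [6.8, 1.9, -1.3]
opening: 0.0197
grip_force: 4.7
```

```bash
python3 -m handwheel '[0,0,0,0,0, 0,0,0,0,0, -2,10,0,0,0, -2,10,0,0,0, -2,10,0,0,0, 0,0,0,0,0]' 50
```

```text
time: 4.5
tool_pos: [0.492, -0.0606, 0.1057]
tool_rot: [3.14, -0.0, 1.772]
contact_force: [5.6, 2.1, -4.3]
opening: 0.0175
grip_force: 49.4
```

```bash
python3 -m handwheel '[-1,5,0,0,0, -1,5,0,0,0, -1,5,0,0,0, -1,5,0,0,0, -1,5,0,0,0, -1,5,0,0,0, -1,4,0,0,0, 0,0,0,0,0]'
```

```text
time: 5.3
tool_pos: [0.4854, -0.028, 0.1057]
tool_rot: [3.14, 0.001, 1.772]
contact_force: [6.6, -0.7, -5.6]
opening: 0.0178
grip_force: 49.4
```

Travel along the rail is about 65 mm. I close the last part slowly and watch the force.

```bash
for i in 1; do python3 -m handwheel '[-0.4,2,0,0,0, -0.4,2,0,0,0, -0.4,2,0,0,0, 0,0,0,0,0]'; done
```

```text
time: 5.7
tool_pos: [0.4843, -0.0226, 0.1057]
tool_rot: [3.14, 0.002, 1.772]
contact_force: [6.0, -3.6, -6.3]
opening: 0.0179
grip_force: 49.4
```

```bash
python3 -m handwheel '[-0.4,2,0,0,0, -0.2,1,0,0,0, 0,0,0,0,0]'
```

```text
time: 6.0
tool_pos: [0.4837, -0.0199, 0.1057]
tool_rot: [3.14, 0.002, 1.772]
contact_force: [6.2, -4.9, -5.8]
opening: 0.0175
grip_force: 49.4
```

```bash
python3 -m handwheel '[-0.4,2,0,0,0, -0.2,1,0,0,0, 0,0,0,0,0]'
```

```text
time: 6.3
tool_pos: [0.4832, -0.0169, 0.1057]
tool_rot: [3.14, 0.002, 1.772]
contact_force: [6.0, -5.1, -6.4]
opening: 0.0177
grip_force: 49.4
```

```bash
python3 -m handwheel '[-0.4,2,0,0,0, 0,0,0,0,0, 0,0,0,0,0]'; python3 - <<'E'
from h import *
p,_=eyes.read_camera("top");q,_=eyes.read_camera("scene")
a=cv2.resize(p[170:245,225:385],None,fx=4,fy=4,interpolation=cv2.INTER_CUBIC)
b=cv2.resize(q[160:255,265:405],(640,434),interpolation=cv2.INTER_CUBIC)[:300]
cv2.imwrite("pics/m2.png",np.vstack([a,b]))
E
```

```text
time: 6.6
tool_pos: [0.4827, -0.0149, 0.1057]
tool_rot: [3.14, 0.002, 1.772]
contact_force: [6.1, -4.7, -6.5]
opening: 0.0178
grip_force: 49.4
```

View pics/m2.png

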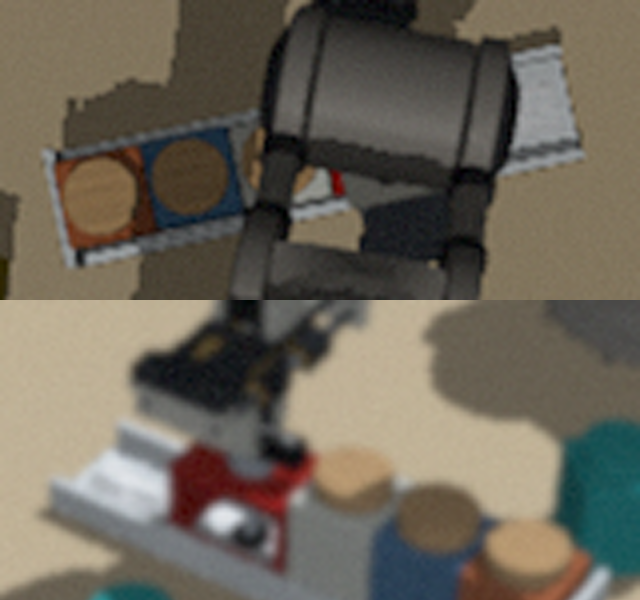

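In the top crop (upper half) clay (100,195) and blue (190,177) are touching, and white seems to have a small gap at x≈245. In the scene crop the stop is against white. I continue until the force rises.

```bash
python3 -m handwheel '[-0.4,2,0,0,0, 0,0,0,0,0]';python3 -m handwheel '[-0.4,2,0,0,0, 0,0,0,0,0]'
```

```text
time: 6.9
tool_pos: [0.4827, -0.0147, 0.1057]
tool_rot: [3.14, 0.006, 1.773]
contact_force: [6.1, -15.5, -9.0]
opening: 0.0178
grip_force: 49.4
time: 7.1
tool_pos: [0.4827, -0.0145, 0.1057]
tool_rot: [3.14, 0.009, 1.773]
contact_force: [6.8, -24.6, -10.0]
opening: 0.0176
grip_force: 49.4
```

```bash
python3 -m handwheel '[-0.4,2,0,0,0, 0,0,0,0,0]'
```

```text
time: 7.3
tool_pos: [0.4827, -0.0142, 0.1058]
tool_rot: [3.14, 0.011, 1.774]
contact_force: [7.3, -33.9, -11.4]
opening: 0.0174
grip_force: 49.7
```

The force climbs to 34 N with no motion, so the row is closed up. I ease off to about 15 N and turn clockwise while holding that push.

```bash
python3 -m handwheel '[0.8,-4,0,0,0, 0,0,0,-0.1,0, 0,0,0,-0.1,0, 0,0,0,-0.1,0, 0,0,0,-0.1,0, 0,0,0,-0.1,0, 0,0,0,-0.1,0, 0,0,0,0,0]' 60
```

```text
time: 8.1
tool_pos: [0.4829, -0.0146, 0.1057]
tool_rot: [3.137, 0.003, 1.17]
contact_force: [7.7, -14.3, -8.9]
opening: 0.0174
grip_force: 59.7
```

```bash
python3 -m handwheel '[0,0,0,-0.1,0, 0,0,0,-0.1,0, 0,0,0,-0.1,0, 0,0,0,-0.1,0, 0,0,0,-0.1,0, 0,0,0,0,0]'; python3 -c "
from cell import robot;print(robot.observe()['torque'])"
```

```text
time: 8.7
tool_pos: [0.4831, -0.0147, 0.1058]
tool_rot: [3.136, 0.0, 0.67]
contact_force: [7.3, -14.6, -8.6]
opening: 0.0175
grip_force: 59.7
[-2.2585444  -1.0534714  -0.11179638]
```

Turned 1.10 rad, and the row is held. I go on to the stop.

```bash
python3 -m handwheel '[0,0,0,-0.1,0, 0,0,0,-0.1,0, 0,0,0,-0.1,0, 0,0,0,-0.1,0, 0,0,0,-0.05,0, 0,0,0,0,0]'; python3 -c "
from cell import robot;print(robot.observe()['torque'])"
```

```text
time: 9.3
tool_pos: [0.4832, -0.0148, 0.1058]
tool_rot: [3.136, -0.002, 0.221]
contact_force: [7.6, -16.5, -7.9]
opening: 0.0177
grip_force: 59.7
[-2.32733161 -1.04374823 -0.01329572]
```

```bash
python3 -m handwheel '[0,0,0,-0.05,0, 0,0,0,-0.05,0, 0,0,0,0,0, 0,0,0,0,0]'; python3 -c "
from cell import robot;print(robot.observe()['torque'])"
```

```text
time: 9.7
tool_pos: [0.4835, -0.0148, 0.1059]
tool_rot: [3.135, -0.003, 0.125]
contact_force: [8.0, -14.1, -9.3]
opening: 0.0176
grip_force: 61.0
[-2.16888771 -1.38895028  1.09947788]
```

The moment rises to 1.1 N m, so the knob is on its end stop. I relax the push, open part way because of the lid ahead, and lift.

```bash
python3 -m handwheel '[0.6,-3,0,0,0, 0,0,0,0,0.38, 0,0,0,0,0.38, 0,0,0,0,0.38, 0,0,0,0,0.38]'; python3 -m handwheel '[0,0,20,0,0.38, 0,0,40,0,0.38, 0,0,40,0,0.38, 0,-40,20,0,0.38, 0,-40,0,0,0.38, 0,-40,0,0,0.38, 0,-40,0,0,0.38, 0,-40,0,0,0.38]';  python3 -m handwheel '[0,-40,0,0,0.38, 0,-40,0,0,0.38, 0,-40,0,0,0.38,-40,-30,0,0,0.38, -40,-30,0,0,0.38,-40,-30,0,0,0.38,0,0,0,0,0.38]';python3 - <<'E'
from h import *
p,_=eyes.read_camera("top");q,_=eyes.read_camera("scene")
cv2.imwrite("pics/top3.png",p)
a=cv2.resize(p[170:245,225:385],None,fx=4,fy=4,interpolation=cv2.INTER_CUBIC)
b=cv2.resize(q[160:255,265:405],(640,434),interpolation=cv2.INTER_CUBIC)[:300]
cv2.imwrite("pics/m3.png",np.vstack([a,b]))
c=eyes.calibration("top");p0=cv2.imread("pics/top0.png")
H,S,V=cv2.split(cv2.cvtColor(p,cv2.COLOR_BGR2HSV))
m=np.zeros(H.shape,bool);m[190:232,240:328]=1
for a,ce,_ in blobs(m&(H>9)&(H<20)&(S>70)&(V>110),60): print("lid",a,ray(c,[ce],.098).round(4))
for n,(x,y) in dict(mug=(168,192),jar=(467,192)).items():
    print(n,"match",cv2.minMaxLoc(cv2.matchTemplate(p[y-30:y+30,x-30:x+30],p0[y-18:y+18,x-18:x+18],cv2.TM_CCOEFF_NORMED))[1::2],"(12,12 = unmoved)")
E
```

```text
time: 10.2
tool_pos: [0.4817, -0.0149, 0.1057]
tool_rot: [-3.142, 0.001, 0.122]
contact_force: [0.4, 0.8, 0.2]
opening: 0.0346
grip_force: 0.0
time: 11.0
tool_pos: [0.4817, -0.2165, 0.2258]
tool_rot: [-3.142, 0.0, 0.122]
contact_force: [0.3, -0.6, 0.2]
opening: 0.0345
grip_force: 0.0
time: 11.7
tool_pos: [0.3575, -0.4284, 0.2256]
tool_rot: [3.141, 0.002, 0.115]
contact_force: [-0.2, 0.3, 0.5]
opening: 0.0349
grip_force: 0.0
lid 270 [[0.4654 0.0645 0.098 ]]
lid 260 [[0.4538 0.13   0.098 ]]
lid 304 [[0.4379 0.1974 0.098 ]]
mug match (0.995346188545227, (12, 12)) (12,12 = unmoved)
jar match (0.10670878738164902, (11, 6)) (12,12 = unmoved)
```

View pics/m3.png

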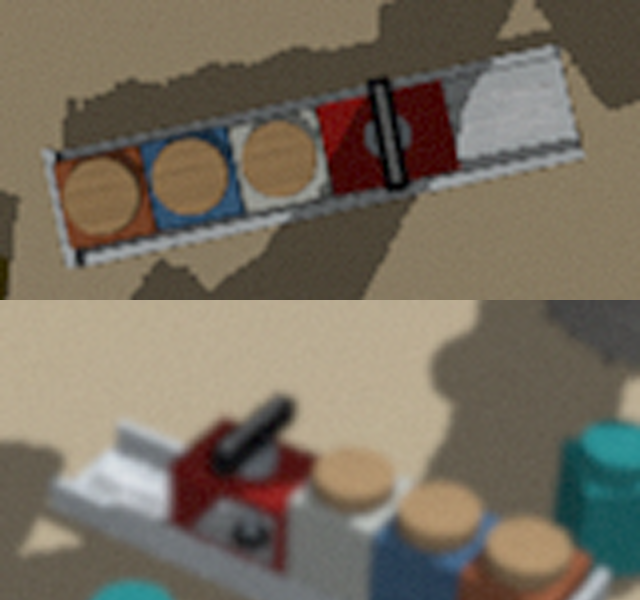

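The crop shows the three canisters tight together and upright, with the stop against white and the bar across the rail. The jar is hidden by the arm in the top view, so I check it in the scene view.

```bash
python3 - <<'E'
from h import *
q,_=eyes.read_camera("scene");q0=cv2.imread("pics/scene0.png")
for n,(x,y) in dict(jar=(231,152),mug=(433,287)).items():
    print(n,cv2.minMaxLoc(cv2.matchTemplate(q[y-28:y+28,x-24:x+24],q0[y-20:y+20,x-16:x+16],cv2.TM_CCOEFF_NORMED))[1::2],"(8,8)")
p,_=eyes.read_camera("top");c=eyes.calibration("top")
m=np.zeros(p.shape[:2],bool);m[186:220,312:335]=1
H,S,V=cv2.split(cv2.cvtColor(p,cv2.COLOR_BGR2HSV))
w=np.argwhere(m&(V<75)&(S<110))[:,::-1];print(len(w))
b=max(blobs(m&(V<75)&(S<110),10),key=lambda t:t[0])[2];w=ray(c,np.argwhere(b)[:,::-1],.112)[:,:2];vt=np.linalg.svd(w-w.mean(0))[2][0];vt*=np.sign(vt[0])
print("bar dir from rail x, clockwise", .201-np.arctan2(vt[1],vt[0]), "centre",w.mean(0), "len",np.ptp(w@vt))
E
```

```text
jar (0.5436475276947021, (0, 16)) (8,8)
mug (0.9952123165130615, (8, 8)) (8,8)
183
bar dir from rail x, clockwise 0.026836004087489068 centre [ 0.48416065 -0.01444122] len 0.08603891243206124
```

```bash
python3 -m handwheel '[-40,0,20,0,0.38,-40,0,0,0,0.38,-40,0,0,0,0.38,-40,-20,0,0,0.38,0,0,0,0,0.38]'; python3 - <<'E'
from h import *
q,_=eyes.read_camera("scene");q0=cv2.imread("pics/scene0.png");p,_=eyes.read_camera("top");p0=cv2.imread("pics/top0.png")
f=lambda i,x,y:cv2.resize(i[y-40:y+40,x-40:x+40],(300,300))
cv2.imwrite("pics/j.png",np.vstack([np.hstack([f(q0,231,152),f(q,231,152)]),np.hstack([f(p0,467,192),f(p,467,192)])]))
E
```

```text
time: 12.4
tool_pos: [0.1998, -0.4461, 0.2461]
tool_rot: [3.14, 0.001, 0.12]
contact_force: [0.6, -0.1, 0.0]
opening: 0.0352
grip_force: 0.0
```

View pics/j.png

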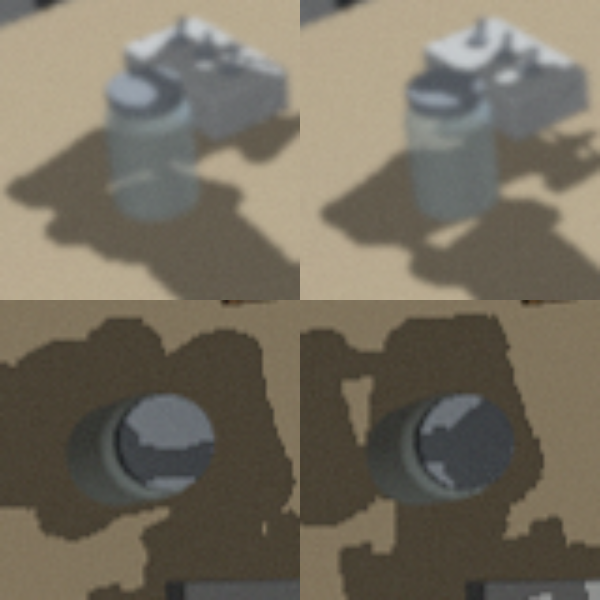

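The jar is in the same place before and after in both views, at about (152,150) in each scene crop and (165,443) in each top crop. Only the shadows differ.

```bash
python3 -c "
from cell import robot;print(robot.hand_in())"
```

```text
the job is handed in; nothing more can be done
None
```

I handed the job in at about 12.5 s: the three canisters stand upright and closed up against the end plate, the clamp knob is tight at about 1.60 rad, and the mug and glass jar are where they were.

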